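Put the tape refill lane back in first-in-first-out order

ROBOT

A 6-joint arm with a two-finger parallel gripper is mounted at the origin on a cart in front of the work surface, level with it; the furniture and walls round the work are solid. World frame = base frame: x ahead of the robot, y to its left, z up, the work surface at z = 0. Lengths are in m, angles in rad, forces in N, time in s.
With the tool pointing down it reaches from about 0.275 to 0.875 m from the base axis. Payload 12.5 kg.
Tool frame: the origin (TCP) lies where the fingers leave the gripper's body, on its centre line; the fingertips stand 73 mm ahead of it and the grasp point (between the pads) lies 54 mm ahead of it; z points along the fingers, y is the line along which they close (so a half turn about z gives the same grasp; the last joint's range is limited). The gripper opens to 85 mm and grips with 20 to 120 N. Pads are 22 mm wide; open, the fingers measure 114 mm over their backs; the gripper's body (76 mm by 85 mm) begins 54 mm behind the grasp point. The pads swing forward as they close: fully open they stand 13 mm farther back than shut.
Start: joints at [-1.404, 0.351, 1.652, -0, 1.139, -0.085], TCP at [0.137, -0.533, 0.304] pointing down, gripper open.
Joint ranges: [-2.75, 2.75], [-0.79, 2.1], [0.01, 2.65], [-1.57, 4.71], [0.07, 3.14], [-2.87, 2.87]. Speed limits (rad/s): [2.22, 2.22, 2.79, 3.14, 3.14, 3.14].

INTERFACE

Orientations are given as a unit quaternion [w, x, y, z].
In Python, from cell import move_pose, move_straight, move_j, release, clamp, wait, solve_ik, observe, snapshot, PlanningError, job_done gives the robot as it stands. Calls block until the motion is done:
- move_pose(position, orientation): joint-space move of the TCP to a pose.
- move_straight(position, ori=None, feed=0.15): straight line of the TCP; ori=None keeps the orientation; feed is the mean speed in m/s.
- move_j(angles): joint-space move.
- release() and clamp(grip_force=None): open the fingers fully, or close them until they stop; grip_force is the grip in N (None keeps the last).
- wait(seconds).
- solve_ik(position, orientation): joint angles nearest the present ones, or None.
- observe(): the state.
- snapshot(name): name is "scene" or "top" or "wrist"; returns a dict with "color" (384x512x3 uint8, red, green, blue), "intrinsics" (3x3 intrinsics, pixels), "rvec" (rotation vector, rad) and "tvec" (3), from world to camera coordinates, as OpenCV has them. Camera axes: x right, y down, z forward; pixel columns grow to the right and rows downward; lengths in m; the calibration is good to about 2 mm. A picture is of the moment at which its call begins. There is no depth.
A pose or a line that the arm cannot do raises PlanningError and nothing moves.
- job_done(): hands the job in; it is judged then, once.
The state is a dict: "time": time; "q": joint angles; "qd": joint speeds; "tau": joint torques, N m; "ee_pos": TCP position; "orientation": TCP orientation; "wrist_force": force on the tool from outside, world axes, zero at the start; "moment": the same for the moment, N m; "gripper_width": opening from 0.0 (shut) to 1.0 (fully open); "grasp_force": force on a finger pad.
Only numpy, scipy, OpenCV 4.12 (cv2) and the standard library are available. Lean on these libraries where they do the work, as an engineer would, in place of code of your own. Each camera call takes 0.05 s, during which the arm holds its last target. There are 200 camera calls.

TASK

Use up opened tape first: on the grey refill lane, re-order the three opened tape rolls so that the smallest (most used) is on the front peg by the rounded nose, the next larger on the second and the largest opened one on the third, using the empty back peg or a bare piece of desk as a free spot. Only when those three are in place and the back peg is empty, load the new full roll from the desk onto the back peg. All rolls end lying flat on their pegs, and the tape dispenser and the glue stick stay where they are.

Things in the scene. Friction and masses are not known exactly. Their poses are not given: they have to be found in the camera images.
- roll36_mid (a point): The smallest opened tape roll: a flat ring of cream-coloured tape on a white plastic core, lying flat, 36 mm outside diameter, 24 mm high, centre hole 26 mm across and open right through; loose, at the start on the second or third peg of the lane. This point is its centre, half-way up; its z axis is the roll's axis (up), its yaw means nothing.
- roll45_mid (a point): The middle-sized opened tape roll: a flat ring of cream-coloured tape on a white plastic core, lying flat, 45 mm outside diameter, 24 mm high, centre hole 26 mm across and open right through; loose, at the start on the second or third peg of the lane. This point is its centre, half-way up; its z axis is the roll's axis (up), its yaw means nothing.
- roll54_mid (a point): The largest opened tape roll: a flat ring of cream-coloured tape on a white plastic core, lying flat, 54 mm outside diameter, 24 mm high, centre hole 26 mm across and open right through; loose, at the start on the front peg of the lane. This point is its centre, half-way up; its z axis is the roll's axis (up), its yaw means nothing.
- roll63_mid (a point): The new full tape roll, the largest of the four: a flat ring of cream-coloured tape on a white plastic core, lying flat, 63 mm outside diameter, 24 mm high, centre hole 26 mm across and open right through; loose, at the start lying on the desk to the left of the lane. This point is its centre, half-way up; its z axis is the roll's axis (up), its yaw means nothing.
- peg1: Front peg of the tape lane: fixed steel pin 10 mm across, 9 mm high, chamfered top, in the middle of a dark round seat 68 mm across, 2 mm thick. A seated roll lies flat on the seat, pin in its hole. Origin: pin axis at the underside of the seat, 8 mm above the desk, so a seated roll's centre is 14 mm above it; x points along the lane to its back, z up.
- peg2: Second peg from the front, 76 mm behind the front one; same shape, origin and axes. The lane: a fixed grey board 322 mm long, 80 mm wide, 8 mm thick on the desk, with a rounded nose at its front end (nearer the robot; the lane lies up to 40 degrees askew) and an upright stop, 48 mm high, across its back end; the four pegs stand in a row along its middle.
- peg3: Third peg from the front, 76 mm behind the second; same shape, origin and axes.
- peg4: Back peg, 76 mm behind the third and 46 mm in front of the end stop; same shape, origin and axes. Empty at the start.
- glue_stick_mid (a point): Bystander: upright white and green glue stick, 28 mm across, 94 mm high, standing loose on the desk to the left of the lane; this point is its centre, half-way up. Leave it alone.
- dispenser_mid (a point): Bystander: black weighted desk tape dispenser, 150 x 62 mm and 79 mm high, loose on the desk to the right of the lane; this point is on its middle, 30 mm above the desk, x along its length. Leave it alone.
Not all that is in view belongs to the job. Leave any red or yellow look-alike of the part that bears roll54_mid alone.

How it is judged:
By the outcome, as a careful person would: the job done as asked, in the order asked, and still so for the second after the job is handed in, with the robot touching nothing.
It also fails if it takes over 96 s, if anything falls off the work surface, if the arm or the gripper's body presses on something with over 40 N, if the wrist force passes 120 N, or if a joint passes its speed limit or range.

## Working session

There is one attempt and no reset: what is moved stays moved. The work goes in short steps, each a Python script; the robot and the scene stay as the last script left them, time stands still between calls to the robot, and variables do not carry over. Pictures are saved under pics/ and viewed, at most 14 in all, crops included, and the job is handed in when it is done.

```bash
ls; mkdir -p pics; python3 - <<'E'
from cell import *
import cv2,pickle
d={}
for n in("scene","top"):
    s=snapshot(n);d[n]=s;cv2.imwrite(f"pics/{n}0.png",cv2.resize(s["color"][:,:,::-1],(800,600),interpolation=cv2.INTER_CUBIC))
    print(n,s["intrinsics"],s["rvec"],s["tvec"])
pickle.dump(d,open("d0.pkl","wb"))
print(observe())
E
```

```text
pics
scene [[455.12294761   0.         251.9942804 ]
 [  0.         455.12294761 190.03936209]
 [  0.           0.           1.        ]] [ 0.8453585  -2.50888941  1.12214251] [0.36808835 0.28781819 1.01249584]
top [[398.68058121   0.         254.83364259]
 [  0.         398.68058121 191.33150227]
 [  0.           0.           1.        ]] [ 2.17620918 -2.11120272  0.21701979] [-0.0857267   0.51613319  1.20478055]
{'time': 0.1, 'q': array([-1.40359996e+00,  3.51182530e-01,  1.65234097e+00,  2.82794716e-05,
        1.13909872e+00, -8.46001920e-02]), 'qd': array([-1.63150298e-03, -3.83563088e-04, -1.50927640e-03,  8.36019103e-04,
        1.02369829e-03,  2.47065701e-05]), 'tau': array([ 5.25308878e-04, -5.06832612e+01, -2.91878575e+01, -8.65182938e-05,
        2.66249495e-03,  2.60843166e-05]), 'ee_pos': array([ 0.13702311, -0.53243739,  0.30341939]), 'orientation': array([-5.14876014e-04,  9.92085887e-01,  1.25560059e-01, -8.42507019e-06]), 'wrist_force': array([-0.09620553,  0.05504074, -0.10862908]), 'moment': array([-0.00675995,  0.02335654, -0.0086316 ]), 'grasp_force': 0.0, 'gripper_width': 0.9945669687775109}
```

View pics/scene0.png

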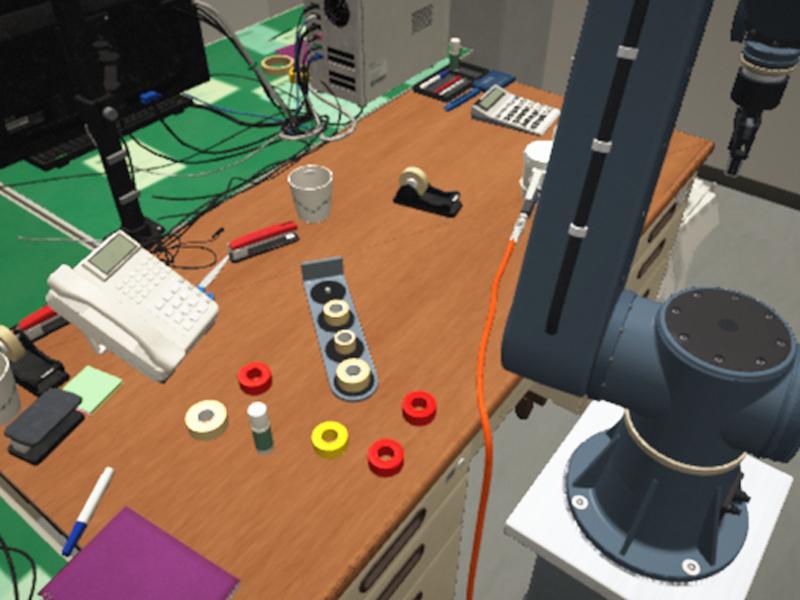

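View pics/top0.png

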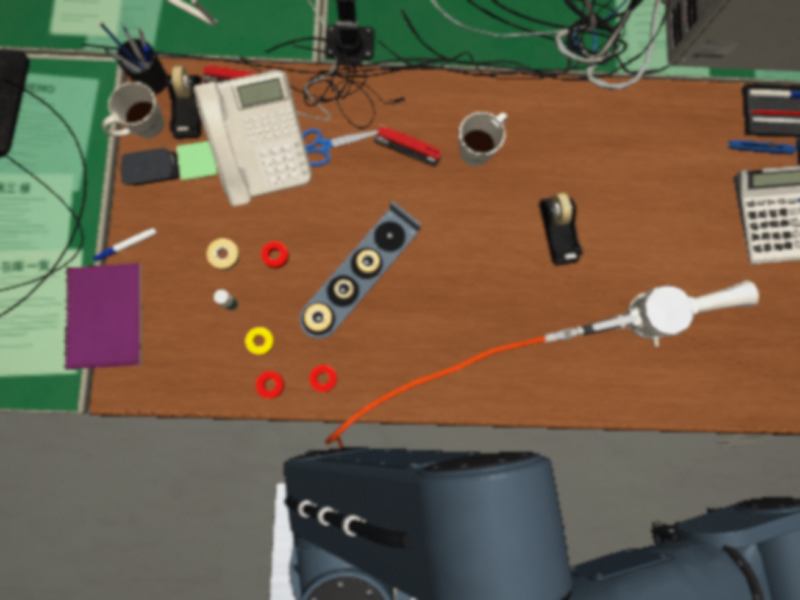

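Scene: the grey lane runs from its nose (top view ≈(318,325)) to its stop (≈(405,215)). Peg1 holds the big cream roll at (318,318), peg2 the smallest at (344,289), peg3 the middle one at (368,262), and peg4 (390,236) is empty. The new roll is at (222,253) and the glue stick at (225,299). There are red rings at (274,254), (270,384) and (322,378) and a yellow one at (259,340). The cream ring on the nose peg is roll54. Next I'll get coarse positions and a wrist view.

```bash
cat > h.py <<'E'
import numpy as np,cv2
from cell import *
def ray(s,uv,z):
    R=cv2.Rodrigues(np.array(s["rvec"]))[0];t=np.array(s["tvec"]).ravel()
    C=-R.T@t;d=R.T@np.linalg.inv(s["intrinsics"])@np.array([uv[0],uv[1],1.])
    return C+d*(z-C[2])/d[2]
def cream(s):
    h=cv2.cvtColor(s["color"],cv2.COLOR_RGB2HSV)
    return cv2.inRange(h,(16,25,150),(32,125,255))
def quat(yaw): # tool down, tool y axis at angle yaw+90deg (sign irrelevant)
    from scipy.spatial.transform import Rotation as Ro
    x=np.array([np.cos(yaw),np.sin(yaw),0]);z=np.array([0,0,-1.]);y=np.cross(z,x)
    q=Ro.from_matrix(np.c_[x,y,z]).as_quat();return [q[3],q[0],q[1],q[2]]
E
python3 - <<'E'
from h import *;import pickle
d=pickle.load(open("d0.pkl","rb"));f=512/800
s=d["top"];m=cream(s)
for c in cv2.findContours(m,cv2.RETR_EXTERNAL,cv2.CHAIN_APPROX_NONE)[0]:
    if cv2.contourArea(c)<40:continue
    p,r=cv2.minEnclosingCircle(c);print(np.array(p)/f,r/f,[ray(s,p,z).round(4)[:2] for z in(.024,.034)])
print("peg4",ray(s,np.array([390,236])*f,.012))
print("glue",ray(s,np.array([221,297])*f,.094), "disp",ray(s,np.array([560,230])*f,.03))
mid=ray(s,np.array([352,280])*f,.02);print(mid)
for y in (0.9,-2.2,0.9-np.pi):print(solve_ik([mid[0]-.05,mid[1],.36],quat(y)))
E
```

```text
[317.11258888 316.23501778] 13.6453777551651 [array([0.4814, 0.0926]), array([0.48  , 0.0916])]
[725.78125 302.34375] 32.11703598499298 [array([ 0.5377, -0.7511]), array([ 0.5358, -0.7454])]
[342.96875 288.28125] 8.907777070999146 [array([0.5408, 0.0428]), array([0.5389, 0.0422])]
[367.30768681 260.09614468] 11.081333458423615 [array([ 0.6016, -0.0047]), array([ 0.5992, -0.005 ])]
[222.45066166 253.125     ] 15.370523929595947 [array([0.6058, 0.2925]), array([0.6034, 0.2899])]
[562.5    204.6875] 11.899802088737488 [array([ 0.7364, -0.413 ]), array([ 0.7329, -0.41  ])]
[769.53125 215.625  ] 51.59223675727844 [array([ 0.729 , -0.8581]), array([ 0.7256, -0.8515])]
[117.63124466 123.15624952] 13.252615928649902 [array([0.8804, 0.5339]), array([0.8758, 0.5293])]
[769.53125  92.1875 ] 18.03671270608902 [array([ 1.014 , -0.8799]), array([ 1.0084, -0.8732])]
[251.78408623 132.72371292] 73.33493828773499 [array([0.8708, 0.2506]), array([0.8663, 0.2483])]
[176.5625  75.    ] 9.882274270057678 [array([0.9961, 0.4203]), array([0.9906, 0.4167])]
[187.5     9.375] 20.963293313980103 [array([1.153 , 0.4103]), array([1.1462, 0.4067])]
peg4 [ 0.65799997 -0.05007101  0.012     ]
glue [0.50266386 0.27032786 0.094     ] disp [ 0.67884921 -0.40488429  0.03      ]
[0.55946211 0.02531491 0.02      ]
[-4.16383514e-02  2.22578958e-01  1.68148428e+00 -4.44089210e-16
  1.23752942e+00  6.29157975e-01]
[-4.16383514e-02  2.22578958e-01  1.68148428e+00 -4.44089210e-16
  1.23752942e+00 -2.55402733e+00]
[-4.16383514e-02  2.22578958e-01  1.68148428e+00 -4.44089210e-16
  1.23752942e+00 -2.51243468e+00]
```

```bash
python3 - <<'E'
from h import *;import pickle
y=-0.69
print(solve_ik([.53,.03,.36],quat(y)),solve_ik([.53,.03,.36],quat(y+np.pi)))
move_pose([.53,.05,.36],quat(y))
s=snapshot("wrist");pickle.dump(s,open("w1.pkl","wb"))
cv2.imwrite("pics/w1.png",cv2.resize(s["color"][:,:,::-1],(800,600),interpolation=cv2.INTER_CUBIC))
o=observe();print(o["time"],o["q"],o["ee_pos"])
R=cv2.Rodrigues(s["rvec"])[0];print(-R.T@s["tvec"])
E
```

```text
[-3.11646054e-02  2.62254990e-01  1.63024771e+00 -4.44089210e-16
  1.24908995e+00  2.22963172e+00] [-3.11646054e-02  2.62254990e-01  1.63024771e+00 -4.44089210e-16
  1.24908995e+00 -9.11960932e-01]
2.65 [ 5.63296587e-03  2.65235644e-01  1.62647217e+00 -9.78784506e-05
  1.24995007e+00  2.26704589e+00] [0.53006791 0.04946876 0.35994132]
[0.58950865 0.00069545 0.42984737]
```

View pics/w1.png

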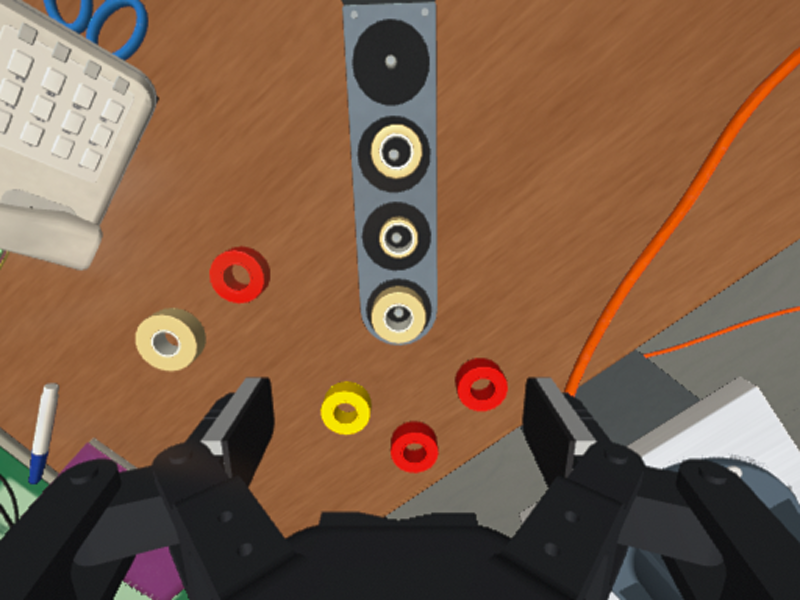

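The wrist view shows the lane, with pins near (390,61), (394,155), (397,237) and (398,313). The candidates for roll54 are the cream ring at (399,311) on the nose peg, red at (240,275), (481,384) and (414,447), and yellow at (346,408). The cream one on the front peg fits the description. I'll confirm it in a crop with the measured centres drawn on it.

```bash
python3 - <<'E'
from h import *;import pickle
s=pickle.load(open("w1.pkl","rb"));f=512/800
pins=np.array([(398,313),(397,237),(394,155),(390,61)])*f
P=np.array([ray(s,p,.018)[:2] for p in pins]);print(P.round(4));print(np.linalg.norm(np.diff(P,axis=0),axis=1))
d=P[3]-P[0];print("yaw",np.arctan2(d[1],d[0]))
m=cream(s);h=cv2.cvtColor(s["color"],cv2.COLOR_RGB2HSV)
im=s["color"][:,:,::-1].copy();im=cv2.resize(im,None,fx=4,fy=4,interpolation=cv2.INTER_CUBIC)
for n,c0,z in(("54",(399,311),.034),("36",(398,237),.034),("45",(396,151),.034),("63",(167,338),.024)):
    c0=np.array(c0)*f;w=np.zeros_like(m);cv2.circle(w,tuple(int(v) for v in c0),25,255,-1)
    cs=cv2.findContours(cv2.inRange(h,(15,20,205),(35,140,255))&w,cv2.RETR_EXTERNAL,cv2.CHAIN_APPROX_NONE)[0]
    c=max(cs,key=cv2.contourArea);e=cv2.fitEllipse(c)
    print(n,np.array(e[0])/f,np.array(e[1])/f,ray(s,e[0],z).round(4)[:2])
    cv2.ellipse(im,((e[0][0]*4+2,e[0][1]*4+2),(e[1][0]*4,e[1][1]*4),e[2]),(0,0,255),1);cv2.circle(im,(int(e[0][0]*4+2),int(e[0][1]*4+2)),3,(255,0,0),-1)
for p in pins:cv2.circle(im,(int(p[0]*4+2),int(p[1]*4+2)),3,(0,255,0),-1)
cv2.imwrite("pics/c1.png",im[300:900,350:1150])
E
```

```text
[[ 0.478   0.0921]
 [ 0.5381  0.0438]
 [ 0.5973 -0.0016]
 [ 0.658  -0.0475]]
[0.077123   0.07456485 0.07613431]
yaw -0.6591702402757761
54 [397.67160416 316.82648659] [49.08616543 51.78362727] [0.4794 0.0913]
36 [397.79787064 237.51544952] [35.85299551 36.10663116] [0.5393 0.0418]
45 [395.68974972 150.42505264] [47.97644317 51.13030076] [ 0.599 -0.005]
63 [165.07153511 342.14713573] [51.24331713 61.65390015] [0.6063 0.2939]
```

View pics/c1.png

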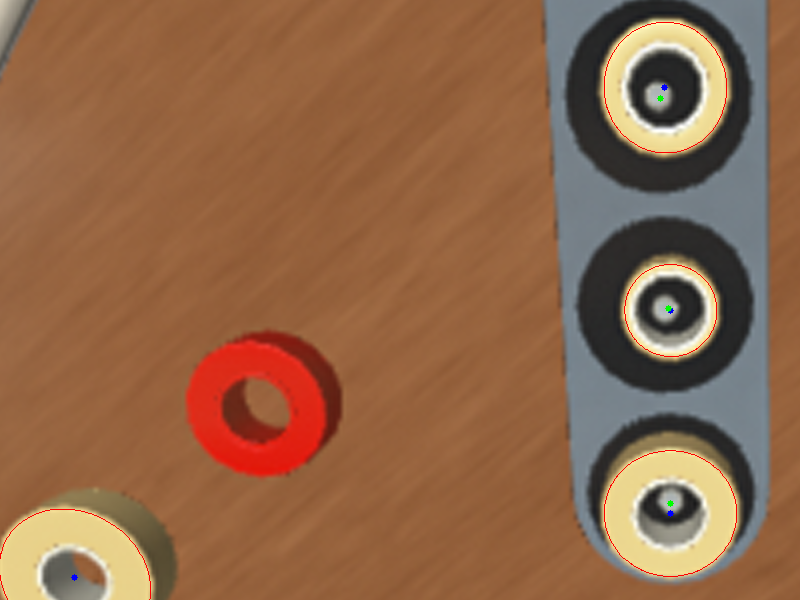

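The crop confirms it: the cream ring on the nose peg is roll54, with top circle centre at crop (670,513), and the red ring at (262,405) is a decoy. The fits sit well on the rolls. First pick: roll54 to peg4, with a check after the lift.

```bash
cat >> h.py <<'E'
YAW=-0.659;D=np.array([np.cos(YAW),np.sin(YAW)]);C0=np.array([.5679,.0217])
PEG={i+1:C0+(i-1.5)*.076*D for i in range(4)}
ROLL={54:np.array([.4794,.0913]),36:np.array([.5393,.0418]),45:np.array([.599,-.005]),63:np.array([.6063,.2939])}
HI=.150
def st(t):
    o=observe();print(t,"t %.2f w %.1fmm gf %.1f F %s p %s"%(o["time"],o["gripper_width"]*85,o["grasp_force"],np.round(o["wrist_force"],1),np.round(o["ee_pos"],4)))
def pick(xy,z,yaw=YAW,f=30,lift=HI):
    move_pose([*xy,HI],quat(yaw));move_straight([*xy,z],feed=.12);st("down")
    clamp(f);st("clamped");move_straight([*xy,lift],feed=.12);st("lifted")
def place(xy,z,yaw=YAW):
    move_pose([*xy,HI],quat(yaw));move_straight([*xy,z],feed=.1);st("placed")
    release();st("rel");move_straight([*xy,HI],feed=.2)
def pic(n,cam="wrist"):
    s=snapshot(cam);cv2.imwrite(f"pics/{n}.png",cv2.resize(s["color"][:,:,::-1],(800,600),interpolation=cv2.INTER_CUBIC));return s
E
python3 - <<'E'
from h import *
print(PEG)
pick(ROLL[54],.092)
pic("w2");pic("s2","scene")
E
```

```text
{1: array([0.47777104, 0.09150523]), 2: array([0.53785701, 0.04496841]), 3: array([ 0.59794299, -0.00156841]), 4: array([ 0.65802896, -0.04810523])}
down t 4.17 w 85.2mm gf 0.0 F [ 1.1 -0.5 -0.8] p [0.48   0.0913 0.0927]
clamped t 4.59 w 52.1mm gf 29.5 F [-2.5 -0.5 10. ] p [0.4798 0.0913 0.093 ]
lifted t 5.22 w 51.9mm gf 31.5 F [ 0.1 -0.5 -0.7] p [0.4791 0.0913 0.1497]
```

View pics/w2.png

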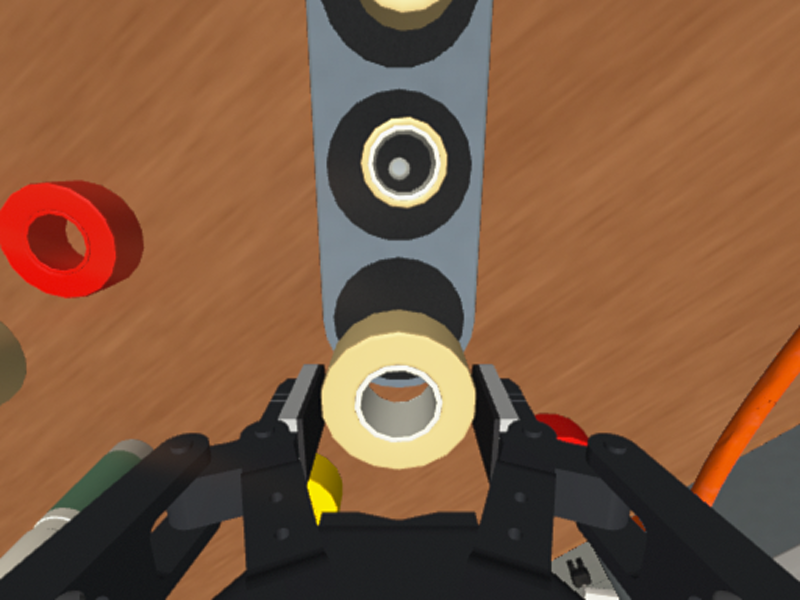

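The wrist view shows roll54 held level between the pads, with its hole at (399,400). The front seat below is bare. Now place it on peg4, then move 36 to peg1.

```bash
python3 - <<'E'
from h import *
place(PEG[4],.0935)
pick(ROLL[36],.091)
pic("w3")
E
```

```text
placed t 6.95 w 52.0mm gf 32.7 F [ 0.6  0.4 -0.5] p [ 0.6578 -0.0479  0.0928]
rel t 7.38 w 84.8mm gf 0.0 F [ 0.   0.4 -1. ] p [ 0.658  -0.0481  0.0935]
down t 9.11 w 85.3mm gf 0.0 F [ 0.9 -0.3 -0.2] p [0.5397 0.0416 0.0912]
clamped t 9.63 w 35.1mm gf 29.3 F [-2.2  0.   6.7] p [0.5395 0.0418 0.0917]
lifted t 10.28 w 35.4mm gf 29.9 F [ 0.3 -0.4  0.6] p [0.539  0.0418 0.1496]
```

View pics/w3.png

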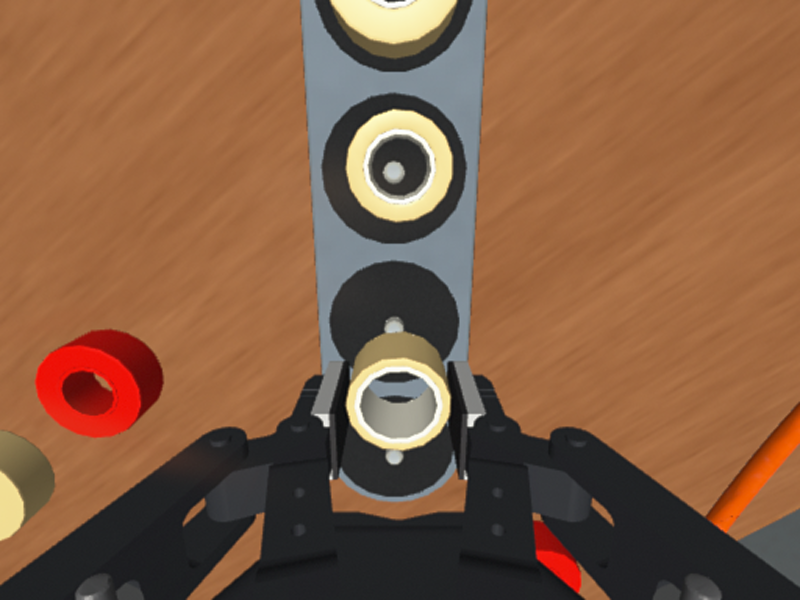

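roll36 is held level at (398,405). roll45 sits on peg3 at (399,166), and roll54 is on peg4 at the top edge. Continue.

```bash
python3 - <<'E'
from h import *;import pickle
place(PEG[1],.0925)
pick(ROLL[45],.0915)
place(PEG[2],.0925)
move_pose([.53,.05,.36],quat(YAW))
s=pic("w4");pickle.dump(s,open("w4.pkl","wb"));st("view")
h=cv2.cvtColor(s["color"],cv2.COLOR_RGB2HSV)
for c in cv2.findContours(cv2.inRange(h,(15,20,205),(35,140,255)),cv2.RETR_EXTERNAL,cv2.CHAIN_APPROX_NONE)[0]:
    if 200<cv2.contourArea(c)<3000:
        e=cv2.fitEllipse(c);print(np.array(e[0])/.64,np.array(e[1])/.64,ray(s,e[0],.034).round(4)[:2],ray(s,e[0],.024).round(4)[:2])
E
```

```text
placed t 11.47 w 35.0mm gf 29.9 F [-0.1 -0.7  0.3] p [0.4781 0.0912 0.0921]
rel t 12.02 w 85.1mm gf 0.0 F [ 0.7 -0.5  0.1] p [0.4778 0.0915 0.0925]
down t 13.76 w 85.0mm gf 0.0 F [-0.4  1.4  0. ] p [ 0.5991 -0.0047  0.0919]
clamped t 14.22 w 43.2mm gf 30.0 F [-1.7  0.4  5.8] p [ 0.5993 -0.005   0.0924]
lifted t 14.87 w 43.1mm gf 30.5 F [ 0.9 -0.8 -0.9] p [ 0.5987 -0.005   0.1496]
placed t 16.01 w 42.9mm gf 31.1 F [ 0.5  0.2 -0.7] p [0.538  0.0447 0.0919]
rel t 16.50 w 85.1mm gf 0.0 F [-0.4  0.  -0.6] p [0.5379 0.045  0.0925]
view t 17.84 w 85.1mm gf 0.0 F [-0.2  0.1  0.1] p [0.5297 0.0499 0.3576]
[159.18995142 334.98156071] [51.89711452 62.64926195] [0.6059 0.2867] [0.6062 0.2939]
[395.9356308  317.27480888] [31.86143935 33.69499147] [0.4781 0.0914] [0.4752 0.0936]
[395.98875046 239.60440159] [45.562765   45.69968283] [0.5379 0.0449] [0.5366 0.046 ]
[ 67.17010736 231.85260296] [32.24450648 52.89337039] [0.7269 0.2777] [0.7304 0.2846]
[395.58668137  55.31595945] [62.70511746 70.58312297] [ 0.6571 -0.047 ] [ 0.6588 -0.0482]
```

View pics/w4.png

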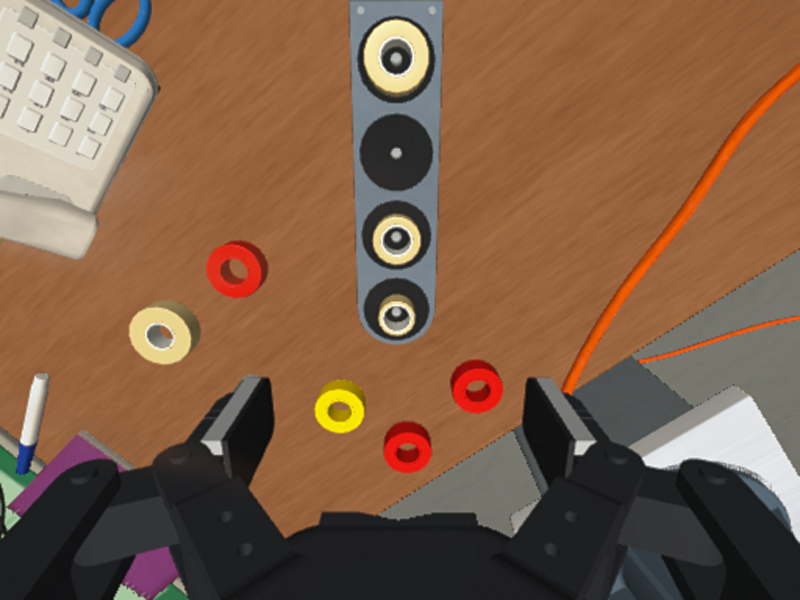

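roll36 is on peg1 (396,316), roll45 on peg2 (396,240) and roll54 on peg4 (396,57), with each hole around its pin and peg3 free. Next, 54 goes to peg3, then a check, then pick up the full roll.

```bash
python3 - <<'E'
from h import *;import h
pick([.6575,-.0475],.092)
place(PEG[3],.0935)
pic("w5")
xy=ROLL[63]
move_pose([*xy,.22],quat(-.6))
pick(xy,.082,yaw=-.6,lift=.2)
pic("w6")
E
```

```text
down t 19.51 w 85.0mm gf 0.0 F [-0.1 -0.5  0.9] p [ 0.6579 -0.0474  0.0927]
clamped t 19.93 w 52.1mm gf 30.7 F [-1.7  1.2  6.7] p [ 0.6579 -0.0475  0.0932]
lifted t 20.57 w 51.7mm gf 31.5 F [-0.2 -0.  -1. ] p [ 0.6572 -0.0475  0.1496]
placed t 21.68 w 52.0mm gf 32.9 F [-0.1 -0.4 -1. ] p [ 0.598  -0.0018  0.0929]
rel t 22.12 w 85.1mm gf 0.0 F [1.2 0.  0.4] p [ 0.598  -0.0016  0.0936]
down t 24.87 w 85.0mm gf 0.0 F [ 1.1  0.6 -0. ] p [0.6068 0.2941 0.083 ]
clamped t 25.24 w 60.4mm gf 31.3 F [-2.   0.2  7.1] p [0.6068 0.2941 0.0836]
lifted t 26.38 w 60.7mm gf 32.6 F [-0.2  0.7 -1. ] p [0.606  0.2937 0.1991]
```

View pics/w5.png

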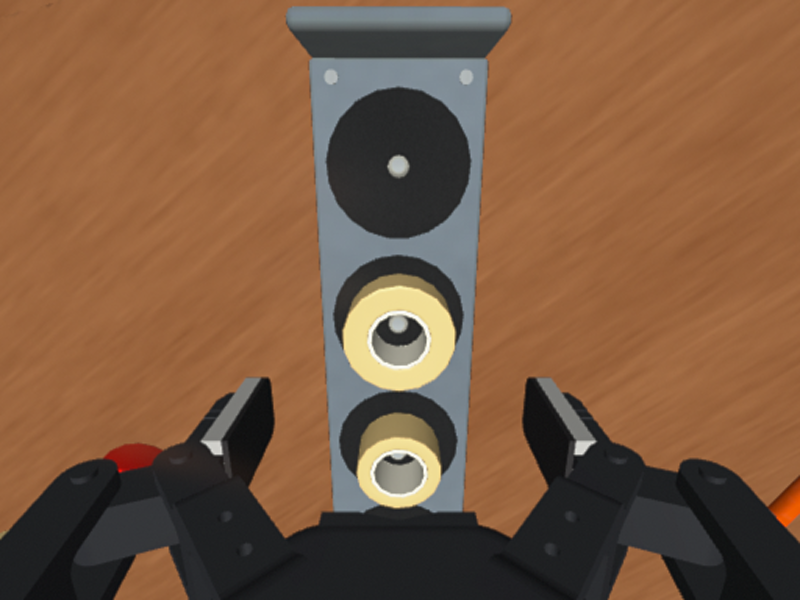

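View pics/w6.png

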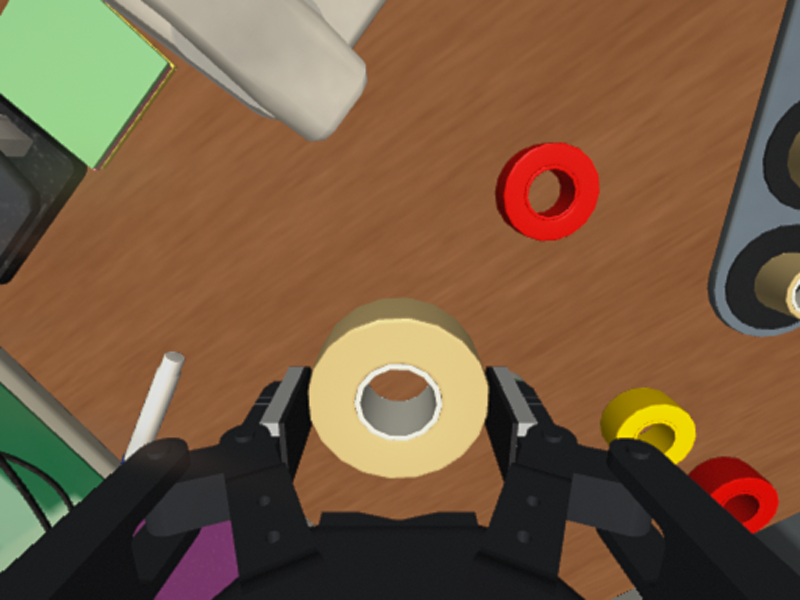

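roll54 is on peg3 (398,338) and peg4 is empty (398,166). roll63 is held level at (398,400). Now load it on peg4, retreat and check.

```bash
python3 - <<'E'
from h import *;import pickle
move_pose([*PEG[4],.2],quat(YAW))
place(PEG[4],.0945)
move_pose([.50,.07,.36],quat(YAW))
s=pic("w7");pic("top7","top");st("view")
E
```

```text
placed t 28.75 w 60.6mm gf 33.1 F [-0.1 -0.2 -0.5] p [ 0.6581 -0.0481  0.0943]
rel t 29.12 w 85.1mm gf 0.0 F [0.1 0.4 0.4] p [ 0.6581 -0.0481  0.0946]
view t 30.76 w 85.2mm gf 0.0 F [-0.2 -0.2  0.2] p [0.5005 0.0696 0.3588]
```

View pics/w7.png

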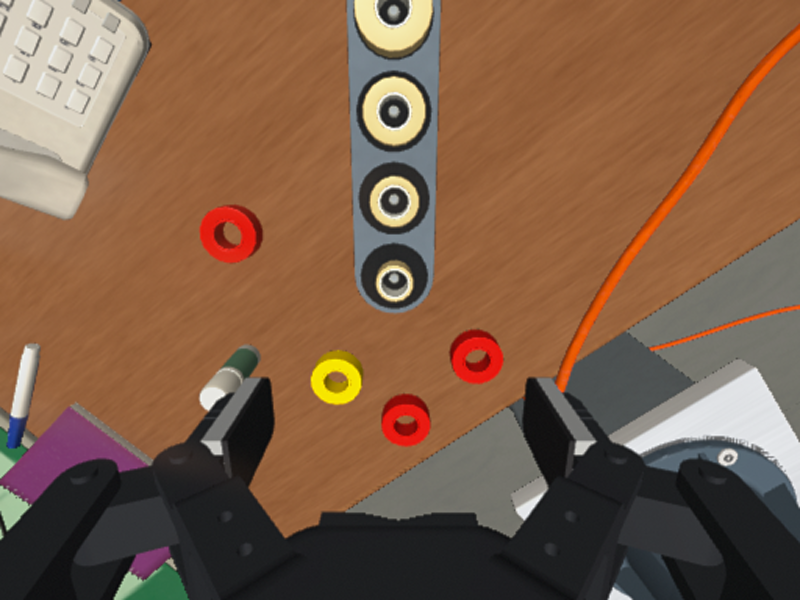

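From nose to back, the lane now holds 36 (394,281), 45 (394,201), 54 (394,111) and 63 (394,12). All four lie flat with their pins visible in the holes, and the glue stick is still upright at (230,378).

```bash
python3 -c "
from cell import *
print(job_done())"
```

```text
the job is handed in; nothing more can be done
None
```

The job is handed in at about 31 s: the rolls lie flat on their pegs in the order 36, 45, 54, 63 from the nose, the full roll was loaded last, and the arm touched neither the dispenser nor the glue stick.

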